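# Unhook the hand hook from the ballast weight and tray both

### The arm

A 6-joint arm with a two-finger parallel gripper is mounted at the origin on the work surface. World frame = base frame: x ahead of the robot, y to its left, z up, the work surface at z = 0. Lengths are in m, angles in rad, forces in N, time in s.
With the tool pointing down it reaches from about 0.275 to 0.825 m from the base axis. Payload 4.9 kg.
Tool frame: the origin (TCP) lies midway between the tips of the shut fingers; the grasp point (between the pads) lies 19 mm behind it; z points along the fingers, y is the direction in which the jaws open and shut (so a half turn about z gives the same grasp; the last joint's range is limited). The gripper opens to 85 mm and grips with 20 to 120 N. Pads are 22 mm wide; open, the fingers measure 114 mm over their backs; the gripper's body (76 mm by 85 mm) begins 54 mm behind the grasp point. The pads swing forward as they close: fully open they stand 13 mm farther back than shut.
Start: joints at [-1.448, 0.326, -0.193, 1.052, 0, 1.437], TCP at [0.14, -0.532, 0.231] pointing down, gripper open.
Joint ranges: [-2.65, 2.65], [-0.97, 1.79], [-1.3, 1.35], [-1.93, 2.1], [-1.47, 1.37], [-3.14, 3.14]. Speed limits (rad/s): [2.57, 2.57, 3.14, 3.14, 3.14, 3.14].

### API

Orientations are given as a rotation vector (axis times angle).
In Python, from workcell import telemetry, optics, workorder, finder gives the robot as it stands.
- The arm moves only by the tool send_rows, never from a script. Its argument "deltas" is one flat list of numbers, 6 for each row, row after row: the shift along the tool's x, y, z in units of 0.6 m (1.0 is 0.6 m), then the turn, a rotation vector about the tool's x, y, z in units of 180 degrees (1.0 is 180 degrees). A call has 1 to 8 rows; each row is the pose to reach, as a shift and turn from the pose commanded when the call began, along the tool's axes at that moment, turning the shorter way round; what a row does not reach only later rows make up. A row lasts 1/10 s, in which the tool goes at most 50 mm and 8.59 degrees, less where a joint would pass 70% of its speed; a pose out of reach is approached as far as the arm can. A call with a number of a shift or a turn outside -1 to 1 is refused whole. A call with a gripper value outside its range is refused whole. "gripper" is the gripper's target within -1 to 1 (shut at 1, half-way at 0, fully open at -1), set as the call begins (left out, the last holds). The fingers move at their own pace and stop on an object; "squeeze" is the grip in N (left out, the last holds). Time passes only in rows, so rows that repeat a pose let the fingers close. It gives the time, the measured TCP pose, the force and the opening at its end, in the units of the state.
- telemetry.get_obs(): the state, without advancing time (a new reading comes with each control period).
- optics.read_camera(name): name is "scene" or "side" or "wrist"; returns a dict with "img" (400x640x3 uint8, blue, green, red), "mtx" (3x3 intrinsics, pixels), "R" (3x3) and "t" (3): a world point X has camera coordinates R X + t; the wrist camera has in their place "T_tool_cam" (4x4, takes a point from camera to tool coordinates, whose origin is the TCP and whose axes are the flange's). Camera axes: x right, y down, z forward; pixel columns grow to the right and rows downward; lengths in m; the calibration is good to about 2 mm. The wrist camera is an equidistant fisheye: a pixel r from the principal point sees the ray r / f radians off the axis. A picture is of the moment at which its call begins: read the wrist's pose just before it. There is no depth.
- workorder.close_job(): hands the job in, once; it reports no verdict.
Trained networks look in the newest picture that a camera, given by its name, has taken for a name from the list of things; names that differ only in an ending like _2 or _b are one class to them, and where a whole thing is asked for, a point or a joint stands for the part that bears it (a point fixed in the world has none). Each returns a list of dicts, best first, with "confidence" (0 to 1); they miss things now and then, are a little off and sometimes report something else, mostly with a low value. They report only what shows in the picture. A call takes as long as a camera call. They do not tell look-alikes from the thing itself.
- finder.masks_of(camera, thing): "mask" (400x640 bool, what is visible of it).
- finder.mark_of(camera, thing): "point" ([x, y, z] in m, in world coordinates, good to about 4 mm: a listed point, or the origin of a listed thing).
The state is a dict: "time": time; "qpos": joint angles; "qd": joint speeds; "joint_torque": joint torques, N m; "tool_pos": TCP position; "eef_rot": TCP orientation; "ft_force": force on the tool from outside, world axes, zero at the start; "torque": the same for the moment, N m; "gripper_width": finger opening in m.
Only numpy, scipy, OpenCV 4.12 (cv2) and the standard library are available. Lean on these libraries where they do the work, as an engineer would, in place of code of your own. Each camera call takes 0.05 s, during which the arm holds its last target.

### The job

The grey-handled hand hook is still caught on the round steel ballast weight of the water bath: lift it slightly, twist it about a quarter turn until it comes free of the weight's own hook, and lay it flat in the long tray. Then stand the weight upright on the floor of the square tray; never tip it over, and leave nothing in your grip.

Things in the scene. Friction and masses are not known exactly. Their poses are not given: they have to be found in the camera images.
- pull_hook: Hand hook, level, 0.16 kg. Origin: centre of its bend, at bench level, z up. Grey handle 75 x 26 x 30 mm high on the bench: x 52 to 127, y centre -18, z 0 to 30. 8 mm bar at z 15 to 23 runs along y = -18 to x = 0, then bends (28 mm clear inside) via -x to a free end 65 deg from +x towards +y; open towards +x. Starts round the weight's post, under its arm. Lifted 4 mm it turns freely, 5 mm play.
- weight: Steel weight 0.6 kg, larger of two: disc 84 mm wide, 14 thick. Origin: centre of underside, z up. Central post 10 mm thick, 43 high; from it an 8 mm arm (z 34 to 42) runs 31 mm along +x and turns down to z = 19. Arm starts 95 to 115 deg counterclockwise of the hook's x. Seen from above, turn the hook so about the post till this is -10 to 30 deg: it lifts off. Carry by post, gripped along y.
- long_tray: Long open white plastic tray, fixed: 230 (x) x 150 (y) x 28 mm high, walls and floor 4 mm. Origin: centre of its underside, z up.
- square_tray: Square open white plastic tray, fixed: 150 x 150 x 28 mm high, walls and floor 4 mm. Origin: centre of its underside, z up.
Mind the look-alikes: they are no part of the job. What is shaped like the weight but red is not meant. Of the things that look like the pull_hook, the larger one is meant.

How it is judged:
On the way:
1. the hand hook is clear of the weight (hook's centre more than 70 mm sideways from the post) with the weight still upright (horizontal distance between pull_hook and weight above 0.07 m and angle between weight's own z axis and vertical below 0.35 rad), for 0.2 s.
At the end, for the whole second after the job is handed in: The hand hook lies flat (within 10 degrees) on the floor of the long tray and the weight stands upright (within 10 degrees) on the floor of the square tray, each with its origin within the tray's walls and at most 10 mm above the tray's floor, both at rest (x of pull_hook in the frame of long_tray between -0.111 and 0.111 m and y of pull_hook in the frame of long_tray between -0.071 and 0.071 m and z of pull_hook in the frame of long_tray between -0.002 and 0.014 m and angle between each of pull_hook, weight's own z axis and vertical below 0.17 rad and x of weight in the frame of square_tray between -0.071 and 0.071 m and y of weight in the frame of square_tray between -0.071 and 0.071 m and z of weight in the frame of square_tray between -0.002 and 0.014 m and linear speed of each of pull_hook, weight below 0.03 m/s); the robot touches nothing.
It fails at once if the weight is tipped by more than 45 degrees (angle between weight's own z axis and vertical above 0.785 rad).
It also fails if it takes over 64 s, if anything falls off the work surface, if the arm or the gripper's body presses on something with over 40 N, if the wrist force passes 120 N, or if a joint passes its speed limit or range.

## Working session

There is one attempt and no reset: what is moved stays moved. The work goes in short steps, Python scripts to look and compute and a tool call to move; the robot and the scene stay as the last step left them, time stands still between calls to the robot, and variables do not carry over. Pictures are saved under pics/ and viewed, and the job is handed in when it is done.

Besides the shell and the picture viewer there is one more tool, called after "Emit:" by a JSON object that holds its "fn" and its "kwargs". send_rows: Moves the arm, as the interface text tells. Shifts and turns lie within -1 to 1; 1 stands for 0.6 m of shift or 180 degrees of turn. Its arguments: {"type":"object","properties":{"deltas":{"type":"array","items":{"type":"number"}},"gripper":{"type":"number"},"squeeze":{"type":"number"}},"required":["deltas"]}

```bash
ls; mkdir -p pics
python3 - <<'E'
from workcell import telemetry, optics, workorder, finder
import cv2,numpy as np
o=telemetry.get_obs(); print({k:np.round(v,3) for k,v in o.items()})
for c in ["scene","side","wrist"]:
    d=optics.read_camera(c); cv2.imwrite(f"pics/{c}0.png",d["img"])
    print(c,{k:np.round(v,3).tolist() for k,v in d.items() if k!="img"})
    for th in ["pull_hook","weight","long_tray","square_tray"]:
        try:
            for r in finder.mark_of(c,th): print(c,th,r["confidence"],np.round(r["point"],3))
        except Exception as e: print(c,th,e)
print(telemetry.get_obs()["time"])
E
```

```text
pics
{'time': np.float64(0.0), 'qpos': array([-1.448,  0.327, -0.194,  1.052,  0.   ,  1.437]), 'qd': array([-0.001,  0.001,  0.001, -0.001, -0.   ,  0.002]), 'joint_torque': array([ 2.0000e-03, -4.4340e+01,  2.6244e+01,  1.6000e-02,  0.0000e+00,
       -0.0000e+00]), 'tool_pos': array([ 0.14 , -0.531,  0.23 ]), 'eef_rot': array([-3.114, -0.402, -0.   ]), 'ft_force': array([-0.514, -0.752,  0.408]), 'torque': array([ 0.008, -0.025,  0.008]), 'gripper_width': np.float64(0.085)}
scene {'mtx': [[494.615, 0.0, 315.473], [0.0, 494.615, 203.656], [0.0, 0.0, 1.0]], 'R': [[0.172, 0.985, 0.013], [0.723, -0.118, -0.681], [-0.669, 0.126, -0.733]], 't': [-0.116, -0.391, 1.57]}
scene pull_hook 0.71 [ 0.515  0.033 -0.002]
scene pull_hook 0.57 [ 0.749 -0.012 -0.002]
scene pull_hook 0.17 [ 0.516  0.033 -0.002]
scene weight 0.69 [ 0.515  0.036 -0.004]
scene weight 0.61 [ 0.395 -0.059  0.003]
scene long_tray 0.65 [ 0.492 -0.298 -0.001]
scene square_tray 0.95 [0.517 0.291 0.003]
scene square_tray 0.59 [ 0.493 -0.299  0.001]
side {'mtx': [[420.272, 0.0, 326.624], [0.0, 420.272, 197.255], [0.0, 0.0, 1.0]], 'R': [[-0.996, -0.092, -0.006], [-0.04, 0.489, -0.871], [0.083, -0.867, -0.491]], 't': [0.552, 0.055, 0.791]}
side pull_hook 0.84 [ 0.754 -0.009 -0.004]
side pull_hook 0.62 [ 0.52  0.03 -0.  ]
side weight 0.89 [ 0.393 -0.06  -0.002]
side weight 0.61 [0.515 0.032 0.   ]
side weight 0.39 [ 0.495 -0.297  0.   ]
side long_tray 0.65 [ 0.496 -0.295  0.001]
side square_tray 0.73 [0.519 0.292 0.001]
wrist {'mtx': [[309.707, 0.0, 314.698], [0.0, 309.707, 200.459], [0.0, 0.0, 1.0]], 'T_tool_cam': [[0.001, -0.956, -0.294, 0.075], [1.0, 0.001, 0.0, -0.0], [-0.0, -0.294, 0.956, -0.144], [0.0, 0.0, 0.0, 1.0]]}
0.75
```

View pics/scene0.png

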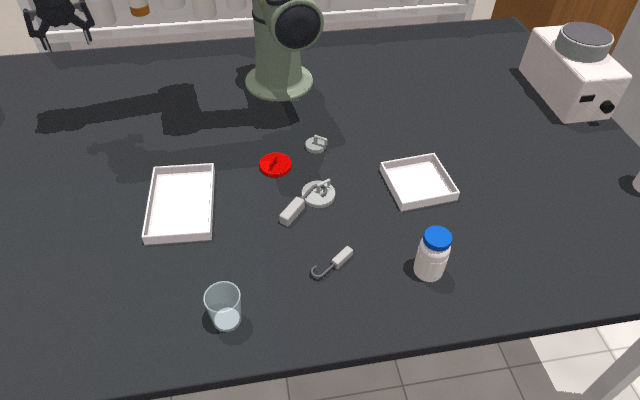

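View pics/side0.png

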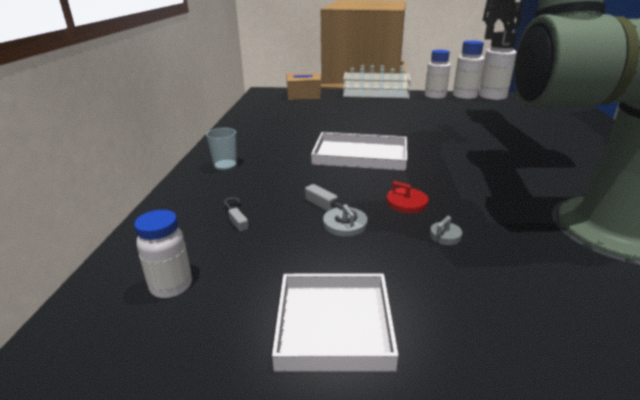

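```bash
cat > h.py <<'E'
from workcell import telemetry, optics, workorder, finder
import cv2,numpy as np
from scipy.spatial.transform import Rotation as Ro
def goto(p,yaw=None,n=None):
    """deltas for target world TCP p, tool down with tool-x at yaw (world deg)"""
    o=telemetry.get_obs(); R=Ro.from_rotvec(o["eef_rot"])
    s=R.inv().apply(np.array(p)-o["tool_pos"])/0.6
    if yaw is None: t=np.zeros(3)
    else:
        y=np.radians(yaw); Rt=Ro.from_matrix(np.array([[np.cos(y),np.sin(y),0],[np.sin(y),-np.cos(y),0],[0,0,-1]]).astype(float))
        t=(R.inv()*Rt).as_rotvec()/np.pi
    print("cur",np.round(o["tool_pos"],4),"yaw",np.round(yawnow(),2),"t",o["time"])
    print("delta",np.round(s,4),np.round(t,4),"dist",np.linalg.norm(s)*.6, "ang",np.linalg.norm(t)*180)
def yawnow():
    M=Ro.from_rotvec(telemetry.get_obs()["eef_rot"]).as_matrix(); return np.degrees(np.arctan2(M[1,0],M[0,0]))
def pix2plane(d,uv,z):
    r=np.linalg.inv(d["mtx"])@np.array([uv[0],uv[1],1.]); c=-d["R"].T@d["t"]; r=d["R"].T@r
    return c+r*(z-c[2])/r[2]
def proj(d,X): 
    q=d["mtx"]@(d["R"]@np.array(X)+d["t"]); return q[:2]/q[2]
def wristT(d,o):
    T=np.eye(4); T[:3,:3]=Ro.from_rotvec(o["eef_rot"]).as_matrix(); T[:3,3]=o["tool_pos"]; return T@np.array(d["T_tool_cam"])
def wplane(d,T,uv,z):
    K=d["mtx"]; a=(uv[0]-K[0,2])/K[0,0]; b=(uv[1]-K[1,2])/K[1,1]; th=np.hypot(a,b)
    r=np.array([a*np.sin(th)/max(th,1e-9),b*np.sin(th)/max(th,1e-9),np.cos(th)]); r=T[:3,:3]@r; c=T[:3,3]
    return c+r*(z-c[2])/r[2]
def wproj(d,T,X):
    q=np.linalg.inv(T)@np.append(X,1); th=np.arctan2(np.hypot(q[0],q[1]),q[2]); k=th/np.hypot(q[0],q[1]); K=d["mtx"]
    return np.array([K[0,2]+K[0,0]*q[0]*k,K[1,2]+K[1,1]*q[1]*k])
E
python3 - <<'E'
from h import *
a=cv2.imread("pics/scene0.png"); b=cv2.imread("pics/side0.png")
cv2.imwrite("pics/c1.png",np.hstack([cv2.resize(a[150:240,260:350],(400,400),interpolation=cv2.INTER_CUBIC),cv2.resize(b[170:250,295:375],(400,400),interpolation=cv2.INTER_CUBIC)]))
goto([0.50,0.03,0.30],0)
goto([0.50,0.03,0.30],90)
goto([0.50,0.03,0.30],-90)
E
```

```text
cur [ 0.1397 -0.532   0.2313] yaw 14.71 t 0.75
delta [ 0.8187 -0.7534 -0.1146] [0.     0.     0.0817] dist 0.6710941278837168 ang 14.714186234479644
cur [ 0.1397 -0.532   0.2313] yaw 14.71 t 0.75
delta [ 0.8187 -0.7534 -0.1146] [ 0.      0.     -0.4183] dist 0.6710941278837168 ang 75.28581464173112
cur [ 0.1397 -0.532   0.2313] yaw 14.71 t 0.75
delta [ 0.8187 -0.7534 -0.1146] [ 0.     -0.      0.5817] dist 0.6710941278837168 ang 104.71418555866063
```

View pics/c1.png

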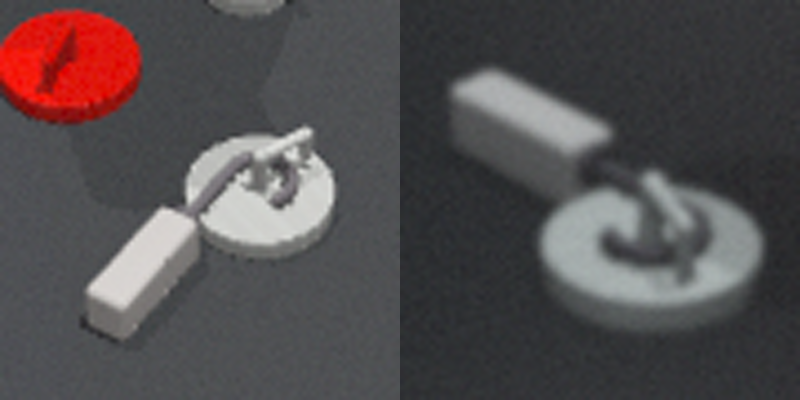

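Run:
```python
from h import *
goto([0.53,0.02,0.16],140)
```

```text
cur [ 0.1397 -0.532   0.2313] yaw 14.71 t 0.75
delta [ 0.8628 -0.7246  0.1188] [ 0.     0.    -0.696] dist 0.6797888293214509 ang 125.28581456622707
```

Emit:
{"fn": "send_rows", "kwargs": {"deltas": [0.863,-0.725,0.05,0,0,-0.696,0.863,-0.725,0.05,0,0,-0.696,0.863,-0.725,0.05,0,0,-0.696,0.863,-0.725,0.05,0,0,-0.696,0.863,-0.725,0.05,0,0,-0.696,0.863,-0.725,0.05,0,0,-0.696,0.863,-0.725,0.05,0,0,-0.696,0.863,-0.725,0.05,0,0,-0.696], "gripper": -1}}

```text
time: 1.55
tool_pos: [0.3713, -0.204, 0.2139]
eef_rot: [2.337, 2.097, 0.0]
ft_force: [-0.2, -1.5, -0.2]
gripper_width: 0.0852
```

Run:
```python
from h import *
goto([0.53,0.02,0.16],140)
print(telemetry.get_obs()["qpos"])
```

```text
cur [ 0.3713 -0.204   0.2139] yaw 83.8 t 1.55
delta [0.3998 0.2225 0.0897] [ 2.000e-04  4.000e-04 -3.122e-01] dist 0.27976612056187433 ang 56.20090610996672
[-6.77042637e-01  1.05320944e-01 -5.25552515e-01  9.38699627e-01
  2.31790546e-06  1.00197922e+00]
```

Emit:
{"fn": "send_rows", "kwargs": {"deltas": [0.4,0.2225,0.09,0,0,-0.312,0.4,0.2225,0.09,0,0,-0.312,0.4,0.2225,0.09,0,0,-0.312,0.4,0.2225,0.09,0,0,-0.312,0.4,0.2225,0.09,0,0,-0.312,0.4,0.2225,0.09,0,0,-0.312,0.4,0.2225,0.09,0,0,-0.312,0.4,0.2225,0.09,0,0,-0.312]}}

```text
time: 2.35
tool_pos: [0.5304, 0.0186, 0.1591]
eef_rot: [-1.081, -2.949, 0.0]
ft_force: [0.2, -0.1, 0.2]
gripper_width: 0.0853
```

Run:
```python
from h import *
o=telemetry.get_obs(); d=optics.read_camera("wrist"); cv2.imwrite("pics/w1.png",d["img"])
import pickle; pickle.dump((o,d),open("w1.pkl","wb"))
print(o["tool_pos"],yawnow(),o["qpos"],o["time"])
for th in ["pull_hook","weight"]:
    for r in finder.mark_of("wrist",th): print(th,r["confidence"],np.round(r["point"],4))
```

```text
[0.53040003 0.01861123 0.15909195] 139.5778615309632 [-1.03987529e-01  3.52206087e-01 -3.51913122e-01  8.67466988e-01
 -1.10895812e-04  5.98855468e-01] 2.35
pull_hook 0.61 [ 0.7534 -0.0067  0.0014]
pull_hook 0.57 [0.5181 0.0318 0.0034]
weight 0.92 [ 0.3928 -0.0563  0.0009]
weight 0.64 [0.5148 0.0356 0.0029]
```

View pics/w1.png

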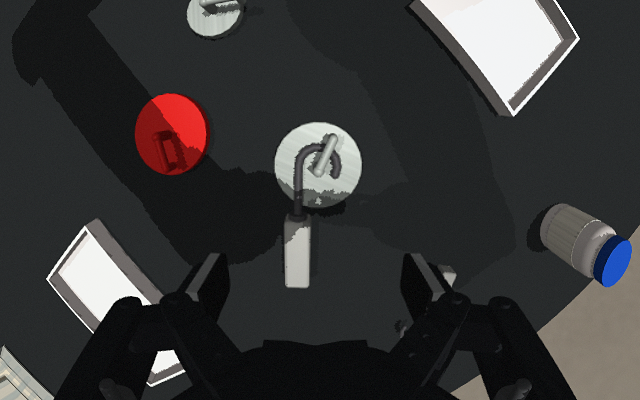

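```bash
python3 - <<'E'
from h import *
a=cv2.imread("pics/w1.png")
cv2.imwrite("pics/c2.png",cv2.resize(a[115:295,260:380],(533,800)[::1],interpolation=cv2.INTER_CUBIC)[:800])
E
python3 -c "
import cv2;a=cv2.imread('pics/w1.png');cv2.imwrite('pics/c2.png',cv2.resize(a[115:295,260:380],(400,600),interpolation=cv2.INTER_CUBIC))"
```

```text
(no output)
```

View pics/c2.png

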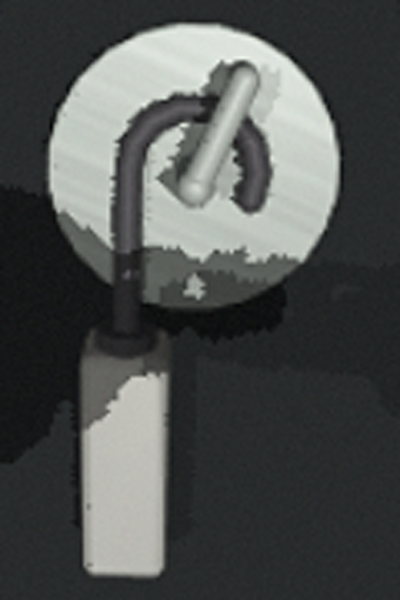

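Run:
```python
from h import *
import pickle
o,d=pickle.load(open("w1.pkl","rb")); T=wristT(d,o)
P=lambda x,y,z: wplane(d,T,(260+(x+.5)/3.3333-.5,115+(y+.5)/3.3333-.5),z)
for n,x,y,z in [("postTop",195,190,42),("armTip",243,73,42),("discL",48,165,14),("discR",341,165,14),("discT",195,22,14),("discB",195,310,14),
 ("bar1",127,170,23),("bar2",127,325,23),("bendTop",190,110,23),("free",252,205,23),("hTL",85,345,30),("hTR",168,345,30),("hBL",83,573,30),("hBR",164,577,30)]:
    print(n,np.round(P(x,y,z/1000)*1000,1))
a=P(195,190,.042);b=P(243,73,.042); ang=lambda v:np.degrees(np.arctan2(v[1],v[0]))
print("arm",ang(b-a),np.linalg.norm(b-a))
c=P(127,170,.023);e=P(127,325,.023);print("bar",ang(e-c))
print("handle",ang(P(83,573,.03)-P(85,345,.03)),ang(P(164,577,.03)-P(168,345,.03)))
print("cam",T[:3,3])
```

```text
postTop [516.2  34.3  42. ]
armTip [500.8  63.1  42. ]
discL [488.1   3.5  14. ]
discR [542.2  67.5  14. ]
discT [484.3  61.6  14. ]
discB [548.6   7.5  14. ]
bar1 [503.   21.2  23. ]
bar2 [537.1  -8.5  23. ]
bendTop [501.5  45.2  23. ]
free [532.9  41.2  23. ]
hTL [532.3 -19.6  30. ]
hTR [547.4  -1.7  30. ]
hBL [588.4 -71.7  30. ]
hBR [605.6 -53.2  30. ]
arm 118.12748051957283 0.03262636645616468
bar -41.07378192545636
handle -42.88784024573989 -41.48504973612518
cam [0.47227683 0.06732837 0.30271841]
```

The wrist picture shows the large steel weight (disc centre 318,165) with the big hook (handle at 297,255) round its post. The look-alikes are the red weight (170,134) and the small steel weight (214,15). The small hook is at scene pixel (330,263), while the large hook's handle is at scene (291,211). The 76 mm handle and ~84 mm disc confirm my choice. The arm measures about 160° from the hook's x, not the stated 95–115°, so I'll turn by measurement and look before lifting off.

Run:
```python
from h import *
goto([0.569,-0.0375,0.09],138.3)
goto([0.569,-0.0375,0.006],138.3)
```

```text
cur [0.5301 0.0172 0.1597] yaw 139.5 t 2.5
delta [-0.1085 -0.0271  0.1162] [-0.      0.      0.0067] dist 0.09673695379661727 ang 1.198410019193075
cur [0.5301 0.0172 0.1597] yaw 139.5 t 2.5
delta [-0.1085 -0.0271  0.2562] [-0.      0.      0.0067] dist 0.16769575662555025 ang 1.198410019193075
```

Emit:
{"fn": "send_rows", "kwargs": {"deltas": [-0.1085,-0.0271,0.116,0,0,0.0067,-0.1085,-0.0271,0.116,0,0,0.0067,-0.1085,-0.0271,0.116,0,0,0.0067,-0.1085,-0.0271,0.116,0,0,0.0067,-0.1085,-0.0271,0.116,0,0,0.0067]}}

```text
time: 3.0
tool_pos: [0.5693, -0.037, 0.091]
eef_rot: [1.116, 2.936, 0.001]
ft_force: [0.1, -0.0, 0.0]
gripper_width: 0.0859
```

Run:
```python
from h import *
goto([0.569,-0.0375,0.006],138.3)
o=telemetry.get_obs(); d=optics.read_camera("wrist"); cv2.imwrite("pics/w2.png",d["img"])
import pickle; pickle.dump((o,d),open("w2.pkl","wb"))
T=wristT(d,o)
for X in [[.516,.0345,.042],[.569,-.0375,.03]]: print(wproj(d,T,X))
```

```text
cur [ 0.5693 -0.037   0.091 ] yaw 138.36 t 3.0
delta [-1.000e-04 -1.000e-03  1.417e-01] [0.0002 0.0002 0.0004] dist 0.08499959949635108 ang 0.0807862927740997
[344.6368354   89.16060493]
[314.13215311 217.33946388]
```

View pics/w2.png

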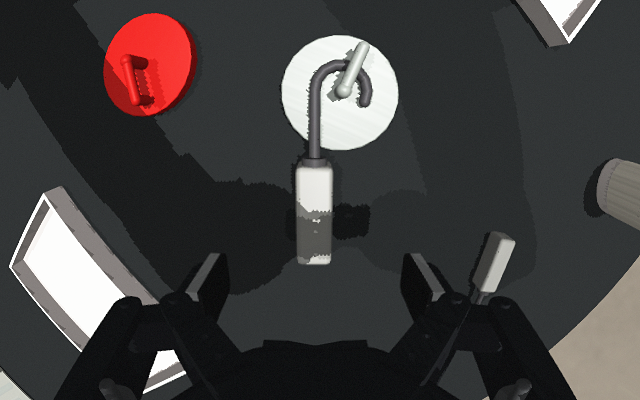

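Run:
```python
from h import *
import pickle
o,d=pickle.load(open("w2.pkl","rb")); T=wristT(d,o)
for n,uv,z in [("smallh",(487,235),.02),("smallh2",(512,240),.02),("smallh3",(480,292),.02),("post",(344,91),.042),("tip",(362,46),.042),("hT",(314,164),.03),("hB",(314,263),.03),("hTL",(297,164),.03),("hBL",(299,263),.03),("hTR",(332,164),.03),("hBR",(331,263),.03)]:
    print(n,np.round(wplane(d,T,uv,z)*1000,1))
c=wplane(d,T,(344,91),.042)[:2];print(np.hypot(*(wplane(d,T,(487,235),.02)[:2]-c)),np.hypot(*(wplane(d,T,(480,292),.02)[:2]-c)))
```

```text
smallh [682.4  58.   20. ]
smallh2 [706.6  76.   20. ]
smallh3 [731.2  24.8  20. ]
post [516.6  33.4  42. ]
tip [502.3  61.   42. ]
hT [540.5 -12.3  30. ]
hB [596.3 -61.9  30. ]
hTL [532.9 -20.8  30. ]
hBL [588.9 -70.3  30. ]
hTR [548.5  -3.3  30. ]
hBR [604.8 -52.4  30. ]
0.1676098193848458 0.21471976371269522
```

Emit:
{"fn": "send_rows", "kwargs": {"deltas": [0,-0.001,0.06,0,0,0,0,-0.001,0.11,0,0,0,0,-0.001,0.135,0,0,0,0,-0.001,0.1415,0,0,0,0,-0.001,0.1415,0,0,0]}}

```text
time: 3.55
tool_pos: [0.5692, -0.037, 0.0059]
eef_rot: [1.114, 2.937, 0.0]
ft_force: [-0.4, -0.4, 0.5]
gripper_width: 0.0857
```

Emit:
{"fn": "send_rows", "kwargs": {"deltas": [0,0,0,0,0,0,0,0,0,0,0,0,0,0,0,0,0,0,0,0,0,0,0,0,0,0,0,0,0,0,0,0,0,0,0,0,0,0,0,0,0,0,0,0,0,0,0,0], "gripper": 1, "squeeze": 50}}

```text
time: 4.35
tool_pos: [0.5695, -0.0376, 0.0058]
eef_rot: [1.115, 2.936, 0.0]
ft_force: [-0.5, -0.2, 5.1]
gripper_width: 0.0252
```

Emit:
{"fn": "send_rows", "kwargs": {"deltas": [0,0,-0.004,0,0,0,0,0,-0.0085,0,0,0,0,0,-0.0085,0,0,0,0,0,-0.0085,0,0,0]}}

```text
time: 4.75
tool_pos: [0.5688, -0.0374, 0.01]
eef_rot: [-1.115, -2.937, 0.0]
ft_force: [0.1, -0.6, -2.3]
gripper_width: 0.0252
```

Run:
```python
from h import *
o=telemetry.get_obs(); print(o["time"],o["tool_pos"],yawnow(),o["ft_force"],o["gripper_width"],o["qpos"])
d=optics.read_camera("wrist"); cv2.imwrite("pics/w3.png",d["img"])
import pickle; pickle.dump((o,d),open("w3.pkl","wb"))
s=optics.read_camera("side"); cv2.imwrite("pics/s3.png",cv2.resize(s["img"][150:260,280:440],(800,550),interpolation=cv2.INTER_CUBIC))
```

```text
4.75 [ 0.56877505 -0.03735386  0.00996999] 138.4230997706677 [ 0.08523799 -0.62094246 -2.25495107] 0.02516089376351218 [-1.95088895e-01  5.99119400e-01 -3.95030918e-01  5.77024582e-01
  4.57898147e-05  5.30564871e-01]
```

View pics/w3.png

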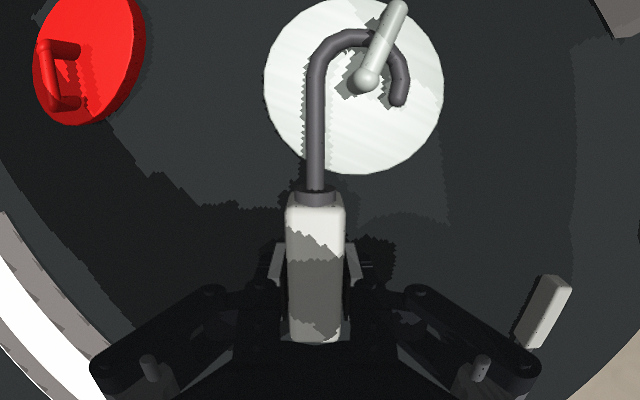

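View pics/s3.png

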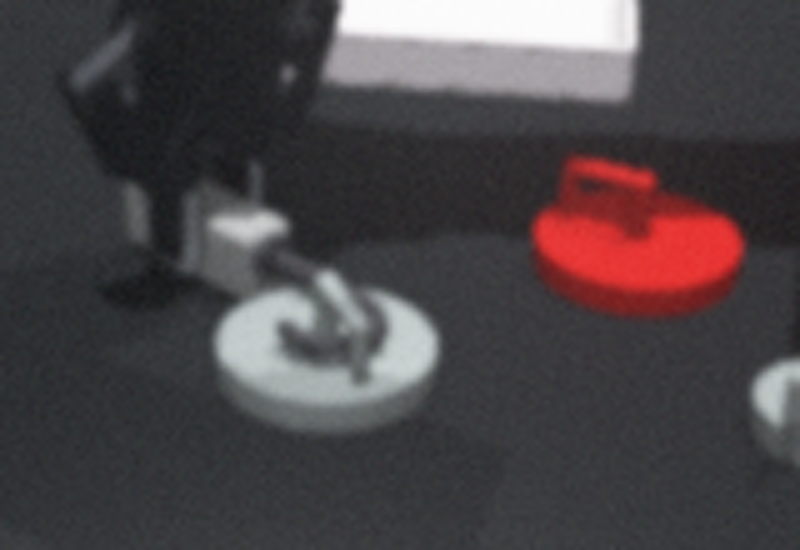

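```bash
cat >> h.py <<'E'
def arc(post,phis,dz=0):
    o=telemetry.get_obs(); R=Ro.from_rotvec(o["eef_rot"]); 
    p=R.inv().apply(np.append(post,o["tool_pos"][2])-o["tool_pos"])
    print("p",p)
    for f in phis:
        a=-np.radians(f); c,s=np.cos(a),np.sin(a)
        q=-p[:2]; n=p[:2]+np.array([c*q[0]-s*q[1],s*q[0]+c*q[1]])
        print("%.4f, %.4f, %.4f, 0, 0, %.4f,"%(n[0]/.6,n[1]/.6,-dz/.6,-f/180))
E
python3 -c "
from h import *
arc([.5163,.0342],[5,10,15,20,25,30,35,40],.001)"
```

```text
p [8.67090695e-02 1.87289285e-02 3.10861320e-05]
-0.0022, 0.0127, -0.0017, 0, 0, -0.0278,
-0.0032, 0.0256, -0.0017, 0, 0, -0.0556,
-0.0032, 0.0385, -0.0017, 0, 0, -0.0833,
-0.0020, 0.0513, -0.0017, 0, 0, -0.1111,
0.0003, 0.0640, -0.0017, 0, 0, -0.1389,
0.0038, 0.0764, -0.0017, 0, 0, -0.1667,
0.0082, 0.0885, -0.0017, 0, 0, -0.1944,
0.0137, 0.1002, -0.0017, 0, 0, -0.2222,
```

Emit:
{"fn": "send_rows", "kwargs": {"deltas": [-0.0022,0.0127,-0.0017,0,0,-0.0278,-0.0032,0.0256,-0.0017,0,0,-0.0556,-0.0032,0.0385,-0.0017,0,0,-0.0833,-0.002,0.0513,-0.0017,0,0,-0.1111,0.0003,0.064,-0.0017,0,0,-0.1389,0.0038,0.0764,-0.0017,0,0,-0.1667,0.0082,0.0885,-0.0017,0,0,-0.1944,0.0137,0.1002,-0.0017,0,0,-0.2222]}}

```text
time: 5.65
tool_pos: [0.6027, 0.0133, 0.0109]
eef_rot: [-0.038, -3.141, -0.0]
ft_force: [-0.2, 0.1, -2.1]
gripper_width: 0.0249
```

Run:
```python
from h import *
o=telemetry.get_obs(); d=optics.read_camera("wrist"); cv2.imwrite("pics/w4.png",d["img"])
import pickle; pickle.dump((o,d),open("w4.pkl","wb"))
o=telemetry.get_obs(); print(o["time"],o["tool_pos"],yawnow(),o["ft_force"],o["gripper_width"])
arc([.5163,.0342],[0])
```

```text
5.7 [0.60298693 0.01451723 0.01093431] 178.8144237991407 [ 0.44129878  1.16487057 -2.69068608] 0.025293850241996874
p [8.70756225e-02 1.78849329e-02 2.00419832e-05]
0.0000, 0.0000, 0.0000, 0, 0, 0.0000,
```

View pics/w4.png

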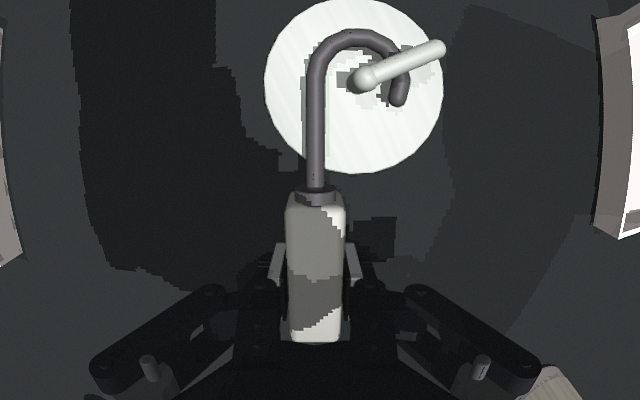

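The weight stayed put and the arm now sits about 119° from the hook's x (post 365,80, tip 440,47). The turn is going freely, so I'll continue.

```bash
python3 -c "
from h import *
arc([.5163,.0342],[7,14,21,28,35,42,49,55])"
```

```text
p [8.70756225e-02 1.78849329e-02 2.00419832e-05]
-0.0026, 0.0179, 0.0000, 0, 0, -0.0389,
-0.0029, 0.0360, 0.0000, 0, 0, -0.0778,
-0.0010, 0.0540, 0.0000, 0, 0, -0.1167,
0.0030, 0.0716, 0.0000, 0, 0, -0.1556,
0.0091, 0.0886, 0.0000, 0, 0, -0.1944,
0.0173, 0.1048, 0.0000, 0, 0, -0.2333,
0.0274, 0.1198, 0.0000, 0, 0, -0.2722,
0.0375, 0.1316, 0.0000, 0, 0, -0.3056,
```

Emit:
{"fn": "send_rows", "kwargs": {"deltas": [-0.0026,0.0179,0,0,0,-0.0389,-0.0029,0.036,0,0,0,-0.0778,-0.001,0.054,0,0,0,-0.1167,0.003,0.0716,0,0,0,-0.1556,0.0091,0.0886,0,0,0,-0.1944,0.0173,0.1048,0,0,0,-0.2333,0.0274,0.1198,0,0,0,-0.2722,0.0375,0.1316,0,0,0,-0.3056]}}

```text
time: 6.5
tool_pos: [0.582, 0.0929, 0.011]
eef_rot: [1.417, -2.804, -0.0]
ft_force: [0.8, 0.6, -2.4]
gripper_width: 0.0252
```

Run:
```python
from h import *
o=telemetry.get_obs(); d=optics.read_camera("wrist"); cv2.imwrite("pics/w5.png",d["img"])
o=telemetry.get_obs(); print(o["time"],o["tool_pos"],yawnow(),o["ft_force"],o["gripper_width"])
arc([.5163,.0342],[7,14,21,28,35,42,49,54])
```

```text
6.55 [0.5805891  0.09398454 0.01077773] -126.17874266399356 [-1.70980768  1.73245723 -1.97518773] 0.025044488022921307
p [8.62070969e-02 1.66015293e-02 7.39790189e-05]
-0.0023, 0.0177, 0.0000, 0, 0, -0.0389,
-0.0024, 0.0356, 0.0000, 0, 0, -0.0778,
-0.0004, 0.0533, 0.0000, 0, 0, -0.1167,
0.0038, 0.0707, 0.0000, 0, 0, -0.1556,
0.0101, 0.0874, 0.0000, 0, 0, -0.1944,
0.0184, 0.1032, 0.0000, 0, 0, -0.2333,
0.0285, 0.1180, 0.0000, 0, 0, -0.2722,
0.0368, 0.1276, 0.0000, 0, 0, -0.3000,
```

View pics/w5.png

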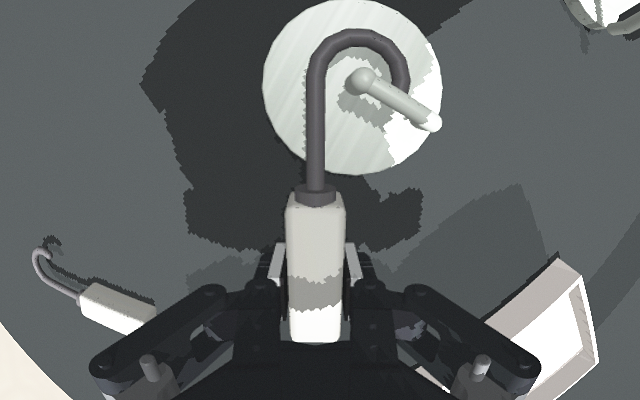

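```bash
cat >> h.py <<'E'
def arc2(post,phis,pt=(.0868,.0187),dz=0):
    o=telemetry.get_obs(); R=Ro.from_rotvec(o["eef_rot"]); 
    p=R.inv().apply(np.append(post,o["tool_pos"][2])-o["tool_pos"])
    print("p",p,yawnow(),o["time"])
    for f in phis:
        a=-np.radians(f); c,s=np.cos(a),np.sin(a)
        q=-np.array(pt); n=p[:2]+np.array([c*q[0]-s*q[1],s*q[0]+c*q[1]])
        print("%.4f, %.4f, %.4f, 0, 0, %.4f,"%(n[0]/.6,n[1]/.6,-dz/.6,-f/180))
E
python3 -c "
from h import *
arc2([.5163,.0342],[7,14,21,28,35,42,49,54])"
```

```text
p [8.62070969e-02 1.66015293e-02 7.39790189e-05] -126.17874266399356 6.55
-0.0037, 0.0144, 0.0000, 0, 0, -0.0389,
-0.0042, 0.0324, 0.0000, 0, 0, -0.0778,
-0.0025, 0.0504, 0.0000, 0, 0, -0.1167,
0.0013, 0.0681, 0.0000, 0, 0, -0.1556,
0.0073, 0.0851, 0.0000, 0, 0, -0.1944,
0.0153, 0.1013, 0.0000, 0, 0, -0.2333,
0.0252, 0.1164, 0.0000, 0, 0, -0.2722,
0.0334, 0.1264, 0.0000, 0, 0, -0.3000,
```

Emit:
{"fn": "send_rows", "kwargs": {"deltas": [-0.0037,0.0144,0,0,0,-0.0389,-0.0042,0.0324,0,0,0,-0.0778,-0.0025,0.0504,0,0,0,-0.1167,0.0013,0.0681,0,0,0,-0.1556,0.0073,0.0851,0,0,0,-0.1944,0.0153,0.1013,0,0,0,-0.2333,0.0252,0.1164,0,0,0,-0.2722,0.0334,0.1264,0,0,0,-0.3]}}

```text
time: 7.35
tool_pos: [0.5088, 0.1214, 0.0111]
eef_rot: [2.533, -1.858, -0.001]
ft_force: [0.2, -0.1, -0.9]
gripper_width: 0.0252
```

Run:
```python
from h import *
optics.read_camera("scene")
o=telemetry.get_obs(); d=optics.read_camera("wrist"); cv2.imwrite("pics/w6.png",d["img"])
import pickle; pickle.dump((o,d),open("w6.pkl","wb"))
o=telemetry.get_obs(); print(o["time"],o["tool_pos"],yawnow(),o["ft_force"],o["gripper_width"],o["qpos"])
arc2([.5163,.0342],[0])
```

```text
7.45 [0.50822274 0.1213553  0.01097709] -72.72706524997267 [-0.77587266  0.44017755 -2.33132955] 0.025153905544059833 [ 9.31360342e-02  5.34365127e-01 -5.23173754e-01  5.14948677e-01
 -1.18910567e-04 -1.77912997e+00]
p [8.56230296e-02 1.81655148e-02 1.05151859e-05] -72.72706524997267 7.45
-0.0020, -0.0009, 0.0000, 0, 0, 0.0000,
```

View pics/w6.png

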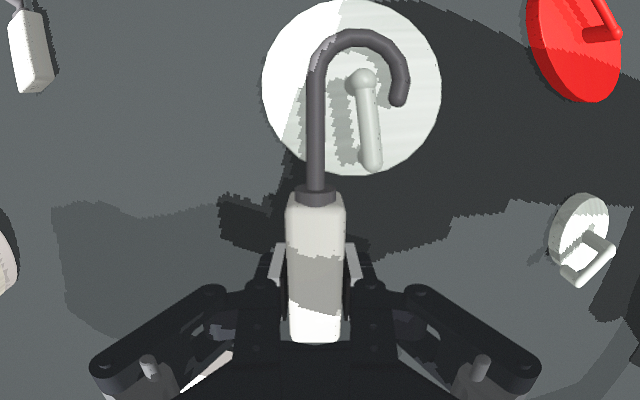

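The arm (post 362,82 to tip 372,165) now lies in the opening between the bar (316) and the free end (398), so I lift straight up.

Emit:
{"fn": "send_rows", "kwargs": {"deltas": [0,0,-0.015,0,0,0,0,0,-0.03,0,0,0,0,0,-0.05,0,0,0,0,0,-0.075,0,0,0,0,0,-0.11,0,0,0,0,0,-0.15,0,0,0,0,0,-0.16,0,0,0,0,0,-0.16,0,0,0]}}

```text
time: 8.25
tool_pos: [0.5109, 0.1218, 0.1087]
eef_rot: [-2.53, 1.859, -0.004]
ft_force: [0.3, -0.1, -1.5]
gripper_width: 0.0252
```

Run:
```python
from h import *
o=telemetry.get_obs(); d=optics.read_camera("wrist"); cv2.imwrite("pics/w7.png",d["img"])
s=optics.read_camera("scene"); cv2.imwrite("pics/sc7.png",s["img"])
o=telemetry.get_obs(); print(o["time"],o["tool_pos"],yawnow(),o["ft_force"],o["gripper_width"])
for c in ["scene","side"]:
  for th in ["long_tray","square_tray"]:
    for r in finder.masks_of(c,th)[:1]:
        if c=="side": continue
        m=r["mask"].astype(np.uint8); cs,_=cv2.findContours(m,cv2.RETR_EXTERNAL,cv2.CHAIN_APPROX_NONE); k=max(cs,key=cv2.contourArea)
        q=cv2.approxPolyDP(cv2.convexHull(k),4,True)[:,0]; print(th,r["confidence"],q.tolist())
        for u in q: print(np.round(pix2plane(s,u,.028)*1000), np.round(pix2plane(s,u,0)*1000))
```

```text
8.35 [0.50923143 0.12160451 0.10676038] -72.59103161043716 [ 1.15877646e-03  8.11084156e-01 -2.65587305e+00] 0.025077172189233263
long_tray 0.8 [[211, 163], [211, 237], [144, 244], [142, 228], [154, 168]]
[ 387. -221.   28.] [ 356. -224.    0.]
[ 632. -228.   28.] [ 609. -231.    0.]
[ 628. -373.   28.] [ 605. -381.    0.]
[ 581. -380.   28.] [ 556. -388.    0.]
[ 383. -363.   28.] [ 352. -370.   -0.]
square_tray 0.69 [[433, 153], [458, 189], [457, 198], [401, 210], [381, 164]]
[440. 354.  28.] [411. 370.   0.]
[578. 371.  28.] [552. 387.   0.]
[606. 357.  28.] [582. 373.   0.]
[622. 213.  28.] [598. 224.   0.]
[460. 208.  28.] [431. 219.   0.]
```

View pics/w7.png

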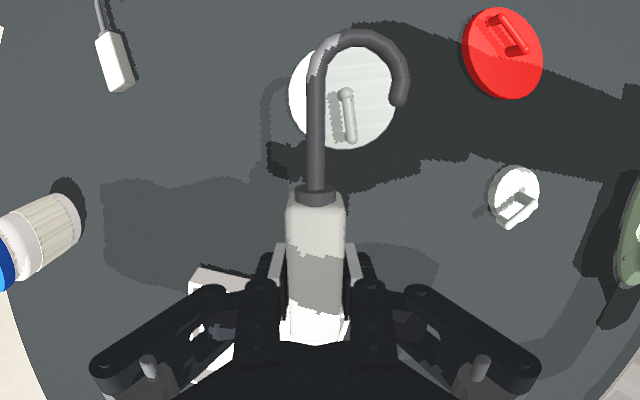

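View pics/sc7.png

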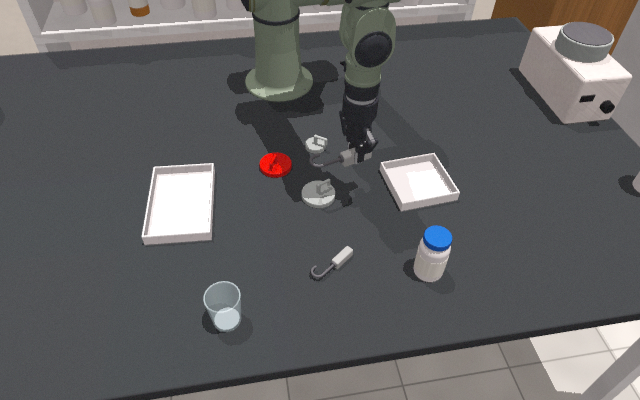

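Run:
```python
from h import *
goto([0.529,-0.311,0.12],178)
```

```text
cur [0.5088 0.1216 0.1061] yaw -72.58 t 8.55
delta [ 0.698   0.1837 -0.023 ] [ 5.000e-04 -5.000e-04  6.079e-01] dist 0.43327349862896025 ang 109.42012227399186
```

Emit:
{"fn": "send_rows", "kwargs": {"deltas": [0.05,0.014,-0.023,0,0,0.047,0.11,0.03,-0.023,0,0,0.094,0.18,0.048,-0.023,0,0,0.14,0.25,0.066,-0.023,0,0,0.187,0.32,0.085,-0.023,0,0,0.234,0.39,0.103,-0.023,0,0,0.28,0.46,0.121,-0.023,0,0,0.327,0.52,0.137,-0.023,0,0,0.374]}}

```text
time: 9.35
tool_pos: [0.5242, -0.2028, 0.1203]
eef_rot: [1.066, -2.954, -0.001]
ft_force: [0.3, 1.0, -1.3]
gripper_width: 0.0251
```

Run:
```python
from h import *
o=telemetry.get_obs();print(o["qpos"],o["ft_force"],o["gripper_width"])
goto([0.529,-0.311,0.12],178)
```

```text
[-5.00408898e-01  4.45625173e-01 -3.17462878e-01  8.08428384e-01
 -1.69009741e-04 -1.19316557e+00] [ 0.29029214  1.00227223 -1.3443314 ] 0.025083620200038497
cur [ 0.5242 -0.2028  0.1203] yaw -140.31 t 9.35
delta [ 0.109  -0.1439  0.0004] [ 1.000e-04 -2.000e-04  2.316e-01] dist 0.10830487726056294 ang 41.692057766865894
```

Emit:
{"fn": "send_rows", "kwargs": {"deltas": [0.04,-0.04,0,0,0,0.047,0.08,-0.08,0,0,0,0.094,0.1,-0.11,0,0,0,0.14,0.109,-0.144,0,0,0,0.187,0.109,-0.144,0,0,0,0.2316,0.109,-0.144,0,0,0,0.2316,0.109,-0.144,0,0,0,0.2316]}}

```text
time: 10.05
tool_pos: [0.5296, -0.3083, 0.1201]
eef_rot: [-0.039, -3.14, -0.002]
ft_force: [-0.3, -0.3, -1.8]
gripper_width: 0.025
```

Run:
```python
from h import *
s=optics.read_camera("scene"); cv2.imwrite("pics/sc8.png",cv2.resize(s["img"][60:280,60:300],(720,600)[::1]))
o=telemetry.get_obs(); d=optics.read_camera("wrist"); cv2.imwrite("pics/w8.png",d["img"])
T=wristT(d,o)
goto([0.529,-0.311,0.0105],178)
for r in finder.mark_of("wrist","long_tray")+finder.mark_of("scene","long_tray"): print(r["confidence"],r["point"])
```

```text
cur [ 0.5299 -0.3081  0.1206] yaw 178.56 t 10.15
delta [ 0.0012 -0.005   0.1834] [ 0.0002 -0.0003  0.0031] dist 0.11009711420426423 ang 0.5660182926619031
0.93 [0.4945, -0.2979, -0.0047]
0.6 [0.5141, 0.0356, 0.0007]
0.68 [0.4954, -0.2971, -0.0001]
```

View pics/w8.png

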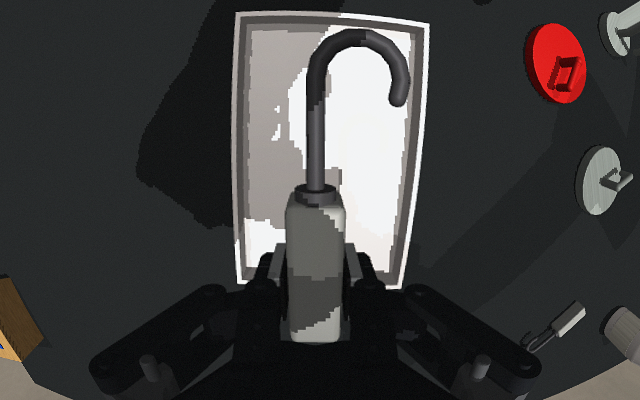

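View pics/sc8.png

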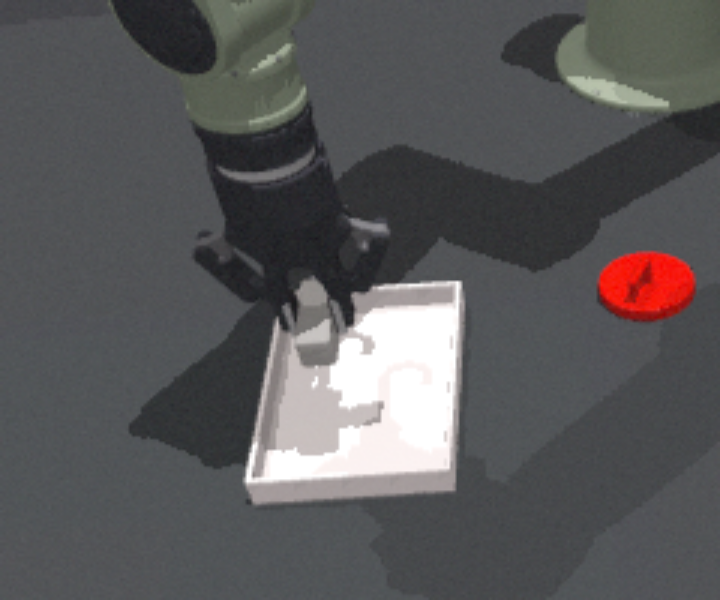

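Emit:
{"fn": "send_rows", "kwargs": {"deltas": [0.001,0.0085,0.05,0,0,0.003,0.001,0.0085,0.1,0,0,0.003,0.001,0.0085,0.14,0,0,0.003,0.001,0.0085,0.165,0,0,0.003,0.001,0.0085,0.176,0,0,0.003,0.001,0.0085,0.18,0,0,0.003,0.001,0.0085,0.182,0,0,0.003,0.001,0.0085,0.182,0,0,0.003]}}

```text
time: 11.05
tool_pos: [0.5304, -0.3041, 0.0126]
eef_rot: [0.058, 3.14, -0.001]
ft_force: [0.5, -0.9, -1.8]
gripper_width: 0.0254
```

Run:
```python
from h import *
goto([0.529,-0.303,0.0100],178)
o=telemetry.get_obs();print(o["ft_force"],o["gripper_width"])
```

```text
cur [ 0.5304 -0.3041  0.0126] yaw 177.89 t 11.05
delta [0.0024 0.0018 0.0044] [-0.0003  0.0004 -0.0006] dist 0.0031826625848489416 ang 0.13959223704118845
[ 0.47545637 -0.89924063 -1.77447904] 0.025394714858953123
```

Emit:
{"fn": "send_rows", "kwargs": {"deltas": [0,0,0.002,0,0,0,0,0,0.0035,0,0,0,0,0,0.0035,0,0,0]}}

```text
time: 11.35
tool_pos: [0.5298, -0.3038, 0.0099]
eef_rot: [0.058, 3.141, -0.0]
ft_force: [-1.3, 0.8, -2.5]
gripper_width: 0.0252
```

Emit:
{"fn": "send_rows", "kwargs": {"deltas": [0,0,0,0,0,0,0,0,0,0,0,0,0,0,0,0,0,0,0,0,0,0,0,0,0,0,0,0,0,0,0,0,0,0,0,0], "gripper": -0.05}}

```text
time: 11.95
tool_pos: [0.5297, -0.3038, 0.0097]
eef_rot: [0.058, 3.141, -0.0]
ft_force: [0.2, -0.3, -0.1]
gripper_width: 0.0447
```

Emit:
{"fn": "send_rows", "kwargs": {"deltas": [0,0,-0.02,0,0,0,0,0,-0.06,0,0,0,0,0,-0.12,0,0,0,0,0,-0.19,0,0,0,0,0,-0.22,0,0,0,0,0,-0.22,0,0,0]}}

```text
time: 12.55
tool_pos: [0.5319, -0.3053, 0.1463]
eef_rot: [0.058, 3.135, -0.007]
ft_force: [-0.7, -0.6, 0.0]
gripper_width: 0.0445
```

Run:
```python
from h import *
o=telemetry.get_obs(); d=optics.read_camera("wrist"); cv2.imwrite("pics/w9.png",d["img"])
for c in ["wrist","scene"]:
    for th in ["pull_hook","weight"]:
        for r in finder.mark_of(c,th): print(c,th,r["confidence"],np.round(r["point"],4))
print(o["qpos"])
goto([0.55,0.01,0.15],118-180)
goto([0.55,0.01,0.15],118)
```

```text
wrist pull_hook 0.92 [ 0.445  -0.2844  0.0036]
wrist pull_hook 0.6 [ 0.7502 -0.006   0.0039]
wrist weight 0.73 [0.5138 0.033  0.0007]
wrist weight 0.61 [ 3.952e-01 -5.460e-02  1.000e-04]
scene pull_hook 0.92 [ 0.4419 -0.2861  0.1131]
scene pull_hook 0.61 [ 0.7449 -0.009  -0.0008]
scene weight 0.77 [ 0.3904 -0.0599 -0.0004]
[-6.41359438e-01  5.00628963e-01 -1.50528016e-01  9.12063109e-01
  9.54187111e-06 -6.04397088e-01]
cur [ 0.5287 -0.303   0.1402] yaw 177.88 t 12.8
delta [-0.016   0.5226 -0.0156] [ 1.100e-03  1.000e-04 -6.673e-01] dist 0.3138669058928044 ang 120.12174320986284
cur [ 0.5287 -0.303   0.1402] yaw 177.88 t 12.8
delta [-0.016   0.5226 -0.0156] [ 1.000e-04 -1.000e-03  3.327e-01] dist 0.3138669058928044 ang 59.87854229831789
```

View pics/w9.png

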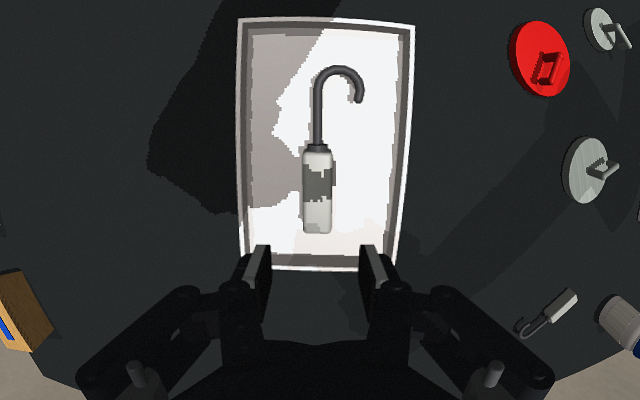

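Run:
```python
from h import *
goto([0.516,0.034,0.14],118)
```

```text
cur [ 0.5287 -0.303   0.1402] yaw 177.88 t 12.8
delta [0.042  0.5605 0.0013] [ 1.000e-04 -1.000e-03  3.327e-01] dist 0.3372327586456736 ang 59.87854229831789
```

Emit:
{"fn": "send_rows", "kwargs": {"deltas": [0.004,0.06,0,0,0,0.047,0.01,0.14,0,0,0,0.094,0.016,0.22,0,0,0,0.14,0.022,0.3,0,0,0,0.187,0.028,0.38,0,0,0,0.234,0.034,0.46,0,0,0,0.28,0.04,0.53,0,0,0,0.3327,0.042,0.56,0,0,0,0.3327], "gripper": -0.4}}

```text
time: 13.6
tool_pos: [0.5153, 0.0362, 0.1404]
eef_rot: [-1.617, -2.69, 0.001]
ft_force: [-0.1, 0.0, 0.2]
gripper_width: 0.0598
```

Emit:
{"fn": "send_rows", "kwargs": {"deltas": [0,0,0,0,0,0,0,0,0,0,0,0]}}

```text
time: 13.8
tool_pos: [0.5164, 0.0331, 0.1408]
eef_rot: [-1.615, -2.693, 0.002]
ft_force: [0.1, -0.5, -0.6]
gripper_width: 0.0601
```

Run:
```python
from h import *
o=telemetry.get_obs(); d=optics.read_camera("wrist"); cv2.imwrite("pics/w10.png",d["img"])
import pickle; pickle.dump((o,d),open("w10.pkl","wb")); T=wristT(d,o)
print(wproj(d,T,[.5163,.0342,.043]),wproj(d,T,[.5158,.035,.014]))
goto([0.516,0.034,0.14],118)
```

```text
[315.65306707 200.37593321] [315.49787577 189.91192134]
cur [0.5167 0.0324 0.141 ] yaw 118.01 t 13.85
delta [0.0028 0.0003 0.0016] [-0.0004 -0.0001  0.0001] dist 0.0019606735206670546 ang 0.07955841211559443
```

View pics/w10.png

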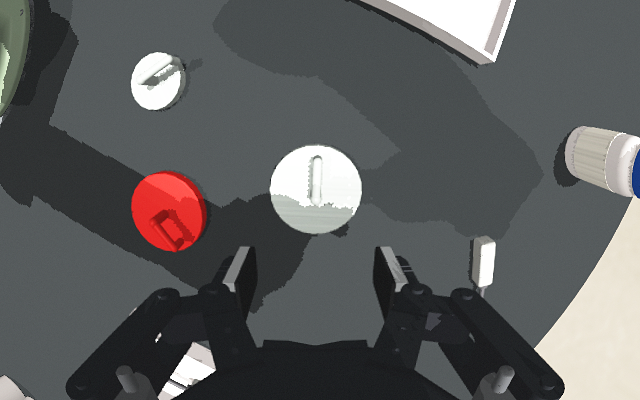

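Emit:
{"fn": "send_rows", "kwargs": {"deltas": [0.0028,0.0005,0.06,0,0,0,0.0028,0.0005,0.12,0,0,0,0.0028,0.0005,0.16,0,0,0,0.0028,0.0005,0.185,0,0,0,0.0028,0.0005,0.197,0,0,0,0.0028,0.0005,0.2015,0,0,0,0.0028,0.0005,0.2015,0,0,0]}}

```text
time: 14.55
tool_pos: [0.5168, 0.0339, 0.0209]
eef_rot: [1.619, 2.692, 0.0]
ft_force: [0.6, 0.1, -0.6]
gripper_width: 0.0595
```

Run:
```python
from h import *
o=telemetry.get_obs(); d=optics.read_camera("wrist"); cv2.imwrite("pics/w11.png",d["img"]); print(o["tool_pos"],o["ft_force"])
goto([0.5163,0.0342,0.020],118)
```

```text
[0.51682525 0.03390445 0.0209345 ] [ 0.6405029   0.08447233 -0.64047731]
cur [0.5171 0.0341 0.0213] yaw 117.95 t 14.6
delta [ 0.0008 -0.0011  0.0022] [ 0.0003  0.0002 -0.0003] dist 0.0015668218333990157 ang 0.07533312543322597
```

View pics/w11.png

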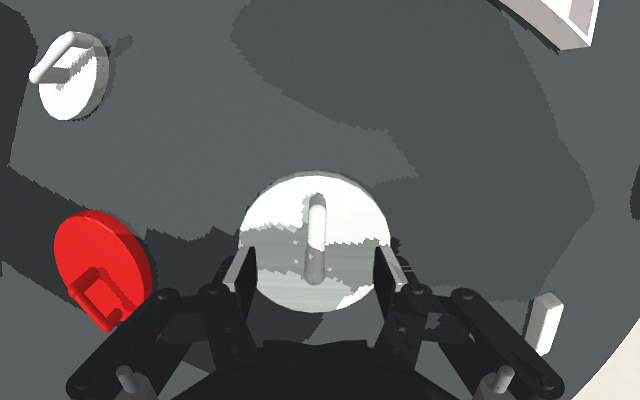

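Post (315,270) is centred between the pads (255 and 378), with the arm along the tool's x. I'm closing on it.

Emit:
{"fn": "send_rows", "kwargs": {"deltas": [0.0008,0,0.0015,0,0,0,0.0008,0,0.0015,0,0,0,0.0008,0,0.0015,0,0,0,0.0008,0,0.0015,0,0,0,0.0008,0,0.0015,0,0,0,0.0008,0,0.0015,0,0,0,0.0008,0,0.0015,0,0,0,0.0008,0,0.0015,0,0,0], "gripper": 1, "squeeze": 80}}

```text
time: 15.4
tool_pos: [0.5163, 0.035, 0.0205]
eef_rot: [1.618, 2.692, -0.0]
ft_force: [-1.5, 0.0, 5.9]
gripper_width: 0.0067
```

Emit:
{"fn": "send_rows", "kwargs": {"deltas": [0,0,0,0,0,0,0,0,-0.005,0,0,0,0,0,-0.015,0,0,0,0,0,-0.025,0,0,0,0,0,-0.025,0,0,0]}}

```text
time: 15.9
tool_pos: [0.5167, 0.035, 0.0355]
eef_rot: [1.618, 2.692, 0.001]
ft_force: [0.5, 0.8, -6.6]
gripper_width: 0.0068
```

Run:
```python
from h import *
o=telemetry.get_obs(); d=optics.read_camera("wrist"); cv2.imwrite("pics/w12.png",d["img"]); print(o["tool_pos"],o["ft_force"],o["torque"],o["gripper_width"])
s=optics.read_camera("side"); cv2.imwrite("pics/s12.png",s["img"])
s=optics.read_camera("scene"); cv2.imwrite("pics/sc12.png",s["img"])
```

```text
[0.51671502 0.03502946 0.03551817] [ 0.47013075  0.76598461 -6.56767173] [ 0.03563066 -0.0323479   0.05746175] 0.006837170257507338
```

View pics/s12.png

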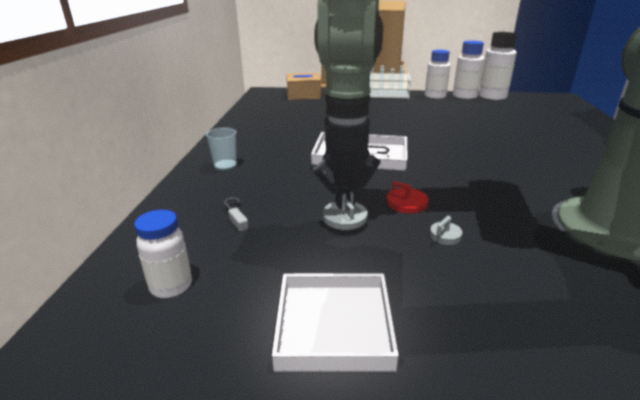

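View pics/w12.png

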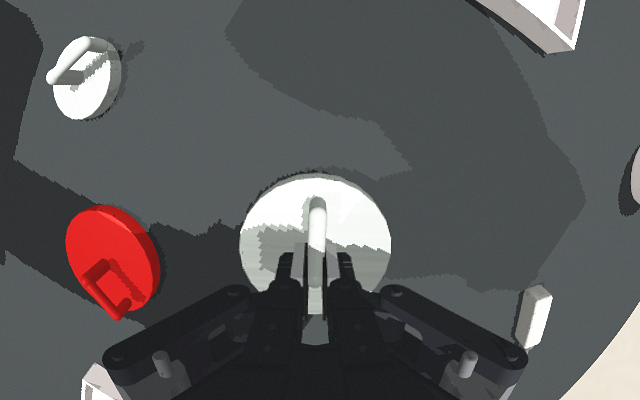

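Emit:
{"fn": "send_rows", "kwargs": {"deltas": [0,0,-0.02,0,0,0,0,0,-0.05,0,0,0,0,0,-0.09,0,0,0,0,0,-0.115,0,0,0,0,0,-0.125,0,0,0,0,0,-0.125,0,0,0]}}

```text
time: 16.65
tool_pos: [0.5169, 0.035, 0.111]
eef_rot: [1.617, 2.691, 0.001]
ft_force: [-0.1, -0.1, -7.1]
gripper_width: 0.0062
```

Run:
```python
from h import *
s=optics.read_camera("side"); cv2.imwrite("pics/s13.png",cv2.resize(s["img"][120:270,260:460],(800,600)))
o=telemetry.get_obs(); print(o["ft_force"],o["torque"],o["gripper_width"])
goto([0.518,0.291,0.11],118)
for c in ["scene","side"]:
  for r in finder.mark_of(c,"square_tray"): print(c,r["confidence"],np.round(r["point"],3))
```

```text
[ 1.15898603  0.02303899 -6.49817637] [0.08820943 0.10360627 0.00077153] 0.006632233891750661
cur [0.5162 0.035  0.11  ] yaw 117.99 t 16.7
delta [0.3753 0.2029 0.    ] [ 0.0001  0.0001 -0.0001] dist 0.2559702748610723 ang 0.02063620406447362
scene 0.83 [0.517 0.292 0.002]
side 0.73 [ 0.516  0.29  -0.001]
```

View pics/s13.png

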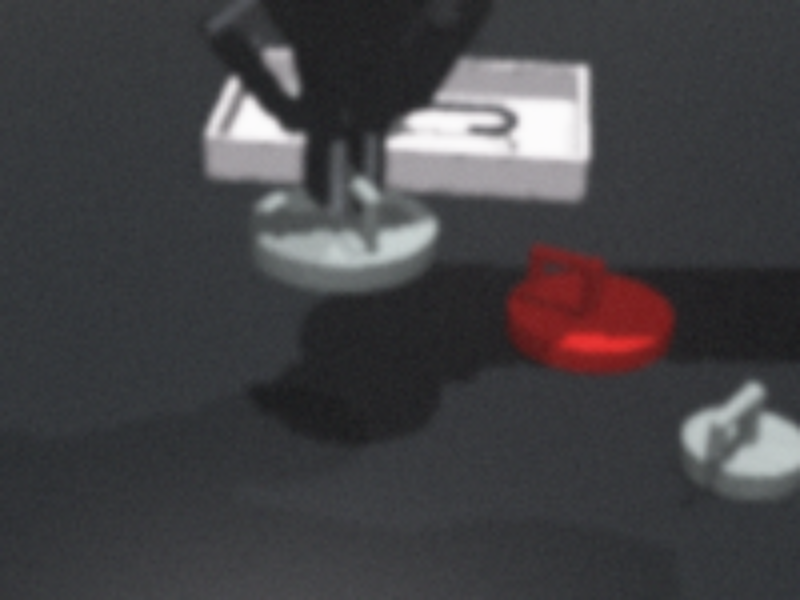

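Emit:
{"fn": "send_rows", "kwargs": {"deltas": [0.02,0.011,0,0,0,0,0.07,0.038,0,0,0,0,0.13,0.07,0,0,0,0,0.19,0.103,0,0,0,0,0.25,0.135,0,0,0,0,0.31,0.168,0,0,0,0,0.355,0.192,0,0,0,0,0.3745,0.2025,0,0,0,0]}}

```text
time: 17.6
tool_pos: [0.5169, 0.2941, 0.1088]
eef_rot: [-1.612, -2.694, -0.0]
ft_force: [0.6, -0.2, -7.2]
gripper_width: 0.0064
```

Emit:
{"fn": "send_rows", "kwargs": {"deltas": [0,0,0,0,0,0,0,0,0,0,0,0,0,0,0,0,0,0]}}

```text
time: 17.9
tool_pos: [0.5177, 0.2893, 0.1094]
eef_rot: [-1.62, -2.691, 0.002]
ft_force: [0.4, 0.2, -7.9]
gripper_width: 0.0067
```

Run:
```python
from h import *
o=telemetry.get_obs(); print(o["ft_force"],o["torque"],o["gripper_width"],o["qpos"])
d=optics.read_camera("wrist"); cv2.imwrite("pics/w14.png",d["img"])
s=optics.read_camera("side"); cv2.imwrite("pics/s14.png",s["img"])
goto([0.517,0.291,0.026],118)
```

```text
[ 0.3708272   0.23186587 -7.88295772] [ 0.00514776  0.03192182 -0.0436657 ] 0.006743502443833339 [ 3.85489973e-01  5.08984484e-01 -2.42095269e-01  8.21228890e-01
 -4.83811750e-04  1.46894001e+00]
cur [0.5181 0.2893 0.1097] yaw 117.9 t 18.0
delta [ 3.400e-03 -1.000e-04  1.395e-01] [-0.0002  0.0001 -0.0006] dist 0.08375079429306977 ang 0.10985636049350544
```

View pics/w14.png

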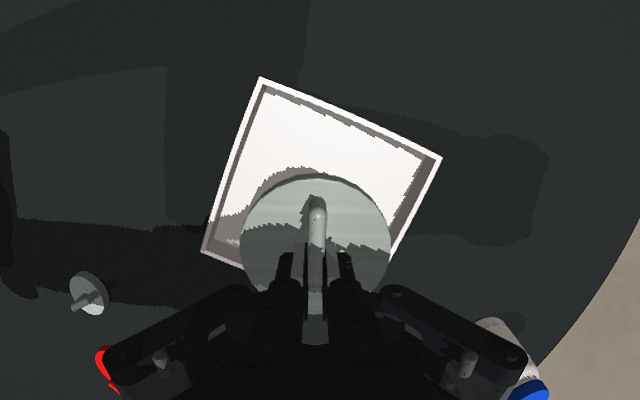

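View pics/s14.png

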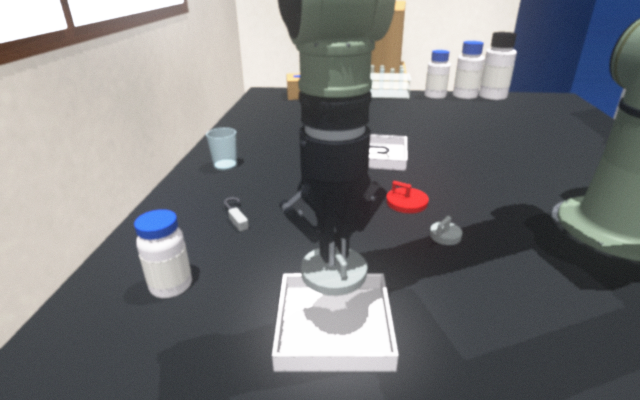

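Run:
```python
from h import *
s=optics.read_camera("side")
print(pix2plane(s,(170,288),0), pix2plane(s,(190,285),0))
s=optics.read_camera("scene")
print(pix2plane(s,(430,274),0),pix2plane(s,(437,240),.1))
o=telemetry.get_obs();print(o["tool_pos"],o["ft_force"],o["gripper_width"])
goto([0.517,0.291,0.026],118)
```

```text
[0.77600989 0.23705942 0.        ] [0.74771465 0.22772047 0.        ]
[0.78910577 0.23219669 0.        ] [0.77497123 0.2329004  0.1       ]
[0.51823746 0.28955397 0.10991678] [-0.19408263 -0.5940396  -6.17506704] 0.0065001984903050765
cur [0.5182 0.2896 0.1099] yaw 117.91 t 18.1
delta [ 0.0031 -0.0007  0.1399] [-0.0001  0.     -0.0005] dist 0.08393836102683423 ang 0.09168599078762238
```

Emit:
{"fn": "send_rows", "kwargs": {"deltas": [0.003,0,0.02,0,0,0,0.003,0,0.055,0,0,0,0.003,0,0.09,0,0,0,0.003,0,0.115,0,0,0,0.003,0,0.13,0,0,0,0.003,0,0.137,0,0,0,0.003,0,0.139,0,0,0,0.003,0,0.139,0,0,0]}}

```text
time: 18.9
tool_pos: [0.5178, 0.2922, 0.0269]
eef_rot: [1.618, 2.692, 0.001]
ft_force: [0.2, 0.4, -7.2]
gripper_width: 0.0066
```

Emit:
{"fn": "send_rows", "kwargs": {"deltas": [0,0,0.001,0,0,0,0,0,0.002,0,0,0,0,0,0.002,0,0,0]}}

```text
time: 19.2
tool_pos: [0.5175, 0.2922, 0.0256]
eef_rot: [1.618, 2.692, 0.001]
ft_force: [-0.4, 0.1, -7.3]
gripper_width: 0.0063
```

Emit:
{"fn": "send_rows", "kwargs": {"deltas": [0,0,0.001,0,0,0,0,0,0.002,0,0,0,0,0,0.002,0,0,0]}}

```text
time: 19.5
tool_pos: [0.5175, 0.2922, 0.0246]
eef_rot: [1.618, 2.692, 0.001]
ft_force: [-1.3, -0.2, -2.9]
gripper_width: 0.0069
```

Floor contact: the load has dropped from 7 N to about 3 N. Releasing.

Emit:
{"fn": "send_rows", "kwargs": {"deltas": [0,0,0.0005,0,0,0,0,0,0.0005,0,0,0,0,0,0.0005,0,0,0,0,0,0.0005,0,0,0,0,0,0.0005,0,0,0,0,0,0.0005,0,0,0], "gripper": -0.3}}

```text
time: 20.1
tool_pos: [0.5173, 0.2921, 0.0239]
eef_rot: [1.618, 2.693, 0.0]
ft_force: [0.2, 0.6, 0.0]
gripper_width: 0.0555
```

Emit:
{"fn": "send_rows", "kwargs": {"deltas": [0,0,-0.02,0,0,0,0,0,-0.06,0,0,0,0,0,-0.12,0,0,0,0,0,-0.2,0,0,0,0,0,-0.22,0,0,0,0,0,-0.22,0,0,0,0,0,-0.22,0,0,0]}}

```text
time: 20.8
tool_pos: [0.5167, 0.2918, 0.1553]
eef_rot: [-1.618, -2.692, 0.001]
ft_force: [0.1, 1.2, -1.5]
gripper_width: 0.0555
```

Run:
```python
from h import *
o=telemetry.get_obs(); print(o["time"],o["tool_pos"],o["ft_force"],o["gripper_width"])
d=optics.read_camera("wrist"); cv2.imwrite("pics/w15.png",d["img"])
a=optics.read_camera("side")["img"]; b=optics.read_camera("scene")["img"]; cv2.imwrite("pics/s15.png",cv2.resize(a[110:390,220:480],(557,600))); cv2.imwrite("pics/sc15.png",b)
for c in ["wrist","side","scene"]:
    for th in ["pull_hook","weight","long_tray","square_tray"]:
        for r in finder.mark_of(c,th): print(c,th,r["confidence"],np.round(r["point"],3))
```

```text
20.8 [0.51673949 0.29184002 0.15532326] [ 0.06015305  1.2355637  -1.48455716] 0.055498676636319
wrist weight 0.97 [0.517 0.295 0.003]
side pull_hook 0.9 [ 0.751 -0.01  -0.002]
side weight 0.89 [ 0.393 -0.057 -0.003]
side weight 0.64 [0.518 0.293 0.005]
side long_tray 0.66 [ 0.496 -0.296  0.   ]
scene pull_hook 0.75 [ 0.445 -0.283  0.003]
scene weight 0.88 [ 0.515  0.291 -0.001]
scene weight 0.74 [ 0.392 -0.058  0.   ]
scene long_tray 0.83 [ 0.493 -0.298  0.001]
scene square_tray 0.96 [ 0.518  0.292 -0.001]
```

View pics/w15.png

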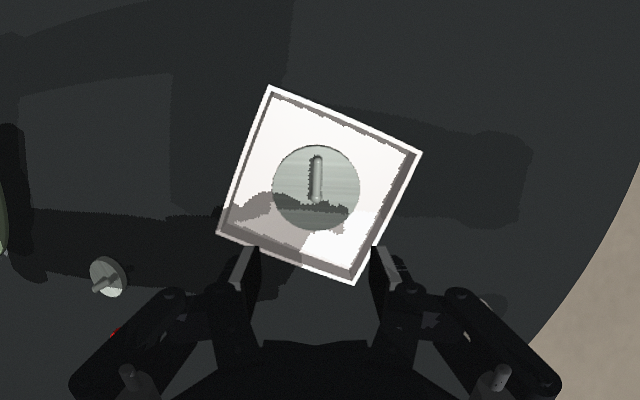

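View pics/s15.png

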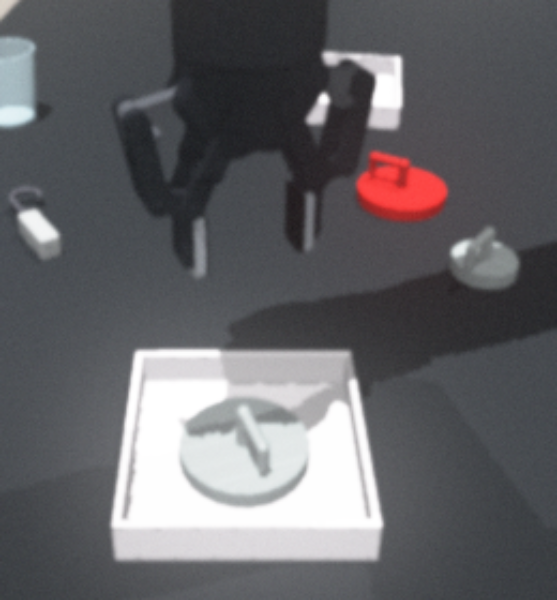

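View pics/sc15.png

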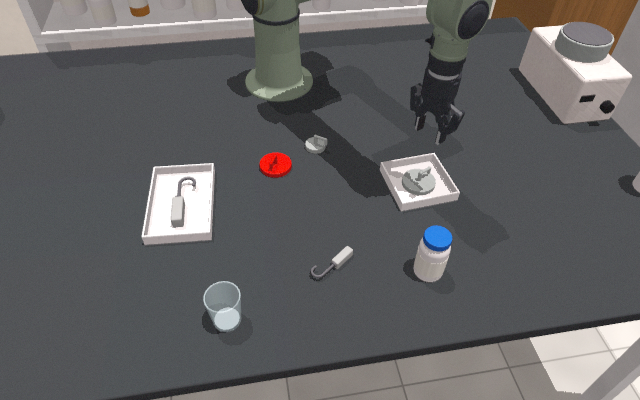

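The weight stands flat and centred in the square tray (scene 419,182), the large hook lies flat in the long tray (scene 182,200), and the gripper is empty and clear of both. Handing in.

```bash
python3 -c "
from workcell import workorder; print(workorder.close_job())"
```

```text
the job is handed in; nothing more can be done
None
```

The hand hook is off the weight and lies flat in the long tray, and the weight stands upright in the square tray. The job was handed in at about 21 s of the 64 s allowed, and no verdict was reported.

- **What I did:** I gripped the hook's handle, lifted it about 5 mm and turned it about 149° counterclockwise around the post. Once the picture showed the weight's arm in the hook's opening, I lifted it off and laid it down. I then gripped the weight by its post and lowered it until the force reading showed floor contact.
- **Last checks on position:**
  - The hook's origin is near (0.445, -0.283), against a tray centre of (0.494, -0.298).
  - The weight is at (0.517, 0.292), against a tray centre of (0.518, 0.292).
  - Both looked level in the pictures, and the gripper was open about 13 cm above the tray.
- **Disagreements:**
  - The weight's arm started about 160° from the hook's x, not the stated 95–115°. I turned the hook by what I measured instead of a quarter turn.
  - The gripper read about 7 mm while holding the 10 mm post, but the force readings showed the weight was held.

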